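Draw the board from under the heels and set it on the bench hook

ROBOT

A 7-joint arm with a two-finger parallel gripper is mounted at the origin on a cart in front of the work surface, level with it; the furniture and walls round the work are solid. World frame = base frame: x ahead of the robot, y to its left, z up, the work surface at z = 0. Lengths are in m, angles in rad, forces in N, time in s.
With the tool pointing down it reaches from about 0.425 to 0.925 m from the base axis. Payload 6.8 kg.
Tool frame: the origin (TCP) lies where the fingers leave the gripper's body, on its centre line; the fingertips stand 73 mm ahead of it and the grasp point (between the pads) lies 54 mm ahead of it; z points along the fingers, y is the line along which they close (so a half turn about z gives the same grasp; the last joint's range is limited). The gripper opens to 85 mm and grips with 20 to 120 N. Pads are 22 mm wide; open, the fingers measure 114 mm over their backs; the gripper's body (76 mm by 85 mm) begins 54 mm behind the grasp point. The pads swing forward as they close: fully open they stand 13 mm farther back than shut.
Start: joints at [1.022, 0.477, 0.022, 1.555, -0.011, 1.109, -0.083], TCP at [0.288, -0.61, 0.304] pointing down, gripper open.
Joint ranges: [-2.96, 2.96], [-0.34, 2.1], [-1.41, 1.46], [0.24, 2.44], [-1.37, 4.51], [0.17, 1.92], [-2.96, 2.96]. Speed limits (rad/s): [2.39, 2.39, 3.14, 3.14, 3.14, 3.14, 3.14].

INTERFACE

Orientations are given as a rotation vector (axis times angle).
In Python, from bench import r, grab_frame, camera_info gives the robot as it stands.
- The arm moves only by the shell command python3 -m pendant [OPENING] [FORCE], which reads ROWS from standard input. ROWS is one flat JSON list of numbers that holds 1 to 5 rows one after another, with no inner brackets; each row has 6 numbers: dx, dy, dz in parts of the range, where 1.0 means 0.4 m, then a rotation vector rx, ry, rz in a scale on which 1.0 is 2 rad; each row is the pose to reach, as a shift and turn from the pose commanded when the command began, along the tool's axes at that moment; what a row does not reach only later rows make up. A row lasts 1/10 s, in which the tool goes at most 0.05 m and 0.15 rad, less where a joint would pass 70% of its speed; a pose out of reach is approached as far as the arm can. OPENING is the finger opening in m, set as the command begins (- or left out keeps the last). The fingers move at their own pace and stop on an object; FORCE is the grip in N (left out, the last holds). Time passes only in rows, so rows that do not move let the fingers close. It prints the time, the measured TCP pose, the force, the opening and the grip force at its end. A shift or turn number past 1, either way, is cut back to 1. Input that does not fit is refused with a message, and nothing moves.
- r.get_obs(): the state, without advancing time (a new reading comes with each control period).
- grab_frame(name): name is "side" or "top"; returns (picture, depth): 480x640x3 uint8, blue, green, red; 480x640 float32, m along the optical axis (not along the pixel's ray), 0 where there is no reading.
- camera_info(name): a dict with "camera_matrix" (3x3 intrinsics, pixels), "k1" (the pictures are not rectified: a ray, as slopes to the right and down, at radius r is drawn at 1 + k1 r^2 times it, then the intrinsics apply), "R" (3x3) and "t" (3): a world point X has camera coordinates R X + t. Camera axes: x right, y down, z forward; pixel columns grow to the right and rows downward; lengths in m; the calibration is good to about 2 mm. A picture is of the moment at which its call begins. camera_info takes no time and is no camera call.
- r.hand_in(): hands the job in; it is judged then, once.
The state is a dict: "clock": time; "joints": joint angles; "qvel": joint speeds; "tau": joint torques, N m; "tcp_pos": TCP position; "orientation": TCP orientation; "contact_force": force on the tool from outside, world axes, zero at the start; "moment": the same for the moment, N m; "grip_width": finger opening in m; "gripper_force": force on a finger pad.
Only numpy, scipy, OpenCV 4.12 (cv2) and the standard library are available. Lean on these libraries where they do the work, as an engineer would, in place of code of your own. Each camera call takes 0.05 s, during which the arm holds its last target. There are 200 camera calls.

TASK

Draw the stiff fibreboard out of the heel rack, from under the pile of three rubber heels and through the slot under the gate strip, drawing it gently with a fingertip until its sides are free to grip; do not handle the heels, which must come down and stay piled upright in the rack. Then lay the board flat on the bench hook, with the whole of one short end pushed square up against the fence ready for marking out, and let go.

Things in the scene. Friction and masses are not known exactly. Their poses are not given: they have to be found in the camera images.
- rack: Pale wooden heel rack, fixed. Origin on the bench under the middle of the heel pile; -x is its mouth (the board is drawn that way), y across, z up. Floor 10 mm high. Cheeks: inner faces y = +-30.5 mm, 10.5 mm thick, 40 mm high from x = +45 to -34.5 mm, then 23 mm high to x = -84 mm. Back stop: face at x = +37 mm. Before the cheeks the floor goes on as a lip 40 mm wide, 10 mm high, to x = -152 mm.
- rack_gate (a point): Middle of the lower edge of the rack's steel gate strip, 21 mm above the bench. The strip is 6 mm thick (rack x -34.5 to -40.5 mm), 18 mm high, and crosses between the cheeks 4 mm above the board: only the board passes under it, and it holds back the lowest heel. Axes as the rack's.
- plate: Brown fibreboard, 116 x 58 x 7 mm (x long), about 60 g; origin in the middle of its underside. On the rack's floor under the heels, 1.5 mm play a side. The cheeks shut in its sides until it is drawn some 40 mm. Friction about 0.2 on the waxed rack, 0.6 under the heels: a fingertip pressing 9 to 16 N draws it, a lighter one slips; over 25 N between board and rack or board and hook spoils it.
- plate_nose (a point): Middle of the board's top at its front end, 58 mm before the board's origin, 7 mm above its underside. The last 40 mm or so behind this point are bare, between the gate strip and the end. Axes as the board's.
- bench_hook: Bench hook, a brown board 200 x 130 x 12 mm fixed to the bench, its cleat over the bench's front edge. Origin in the middle of the board's underside; x points away from the robot, z up. Its top is 12 mm above the bench. A fence 20 mm high stands across its far end: face at x = +80 mm, from y = -46 to +62 mm.
- heel_low: Lowest heel of the pile: black moulded rubber, D-shaped, 54 x 55 x 16 mm, about 70 g, origin in the middle of its underside. It stands on the board, behind the gate strip.
- heel_mid: Middle heel: as the lowest, but tan. Stands loose on the lowest heel.
- heel_top: Top heel: as the lowest, black. Stands loose on the middle heel.
- sanding_block: Bystander: cork sanding block, 61 x 106 x 35 mm, origin in the middle of its underside.
- bone_folder: Bystander: flat bone edge slicker, 24 x 146 x 9 mm (y long), origin in the middle of its underside.
- awl_a: Bystander: awl with a pear-shaped wooden handle, 29 x 130 x 29 mm (y long, handle towards +y), origin under its middle.
Mind the look-alikes: they are no part of the job. Several things have the shape of the plate; the one meant has the colours described above.

How it is judged:
On the way:
1. The board is drawn clear of the pile through the slot, and the three heels have come down upright onto the rack's floor (x of plate in the frame of rack below -0.1 m and angle between each of heel_low, heel_mid, heel_top's own z axis and vertical below 0.12 rad and z of heel_low in the frame of rack between 0.005 and 0.015 m and horizontal distance between each of heel_low, heel_mid, heel_top and rack below 0.02 m and z of heel_mid in the frame of rack between 0.021 and 0.031 m and z of heel_top in the frame of rack between 0.037 and 0.047 m), for 0.2 s.
At the end, for the whole second after the job is handed in: Board at rest flat on the bench hook, let go: short end within 3 mm of the fence, square within 0.05 rad, middle -22 to +38 mm in y from the hook's. The three heels stand at rest in their old order on the rack's floor, upright within 0.12 rad, middles within 20 mm of the rack's origin (x of plate in the frame of bench_hook between 0.019 and 0.025 m and y of plate in the frame of bench_hook between -0.022 and 0.038 m and z of plate in the frame of bench_hook between 0.008 and 0.022 m and angle between the z axis of plate and the z axis of bench_hook, either way round below 0.05 rad and angle between the x axis of plate and the x axis of bench_hook, either way round below 0.05 rad and linear speed of plate below 0.01 m/s and contact force between plate and the fingers below 0.3 N and angle between each of heel_low, heel_mid, heel_top's own z axis and vertical below 0.12 rad and z of heel_low in the frame of rack between 0.005 and 0.015 m and horizontal distance between each of heel_low, heel_mid, heel_top and rack below 0.02 m and z of heel_mid in the frame of rack between 0.021 and 0.031 m and z of heel_top in the frame of rack between 0.037 and 0.047 m and linear speed of each of heel_low, heel_mid, heel_top below 0.02 m/s); the robot touches nothing.
It fails at once if The board is pressed or jammed against the rack with more than 25 N (contact force between plate and rack above 25 N).
It fails at once if The board is rammed against the bench hook with more than 25 N (contact force between plate and bench_hook above 25 N).
It fails at once if The robot handles the heels (contact force between any of heel_low, heel_mid, heel_top and the arm above 1.5 N or contact force between any of heel_low, heel_mid, heel_top and the fingers above 1.5 N).
It fails at once if The pile topples (angle between any of heel_low, heel_mid, heel_top's own z axis and vertical above 0.5 rad).
It fails at once if A bystander is moved more than 20 mm (distance of any of sanding_block, bone_folder, awl_a from where it was at the start of the episode above 0.02 m).
It also fails if it takes over 61 s, if anything falls off the work surface, if the arm or the gripper's body presses on something with over 40 N, if the wrist force passes 120 N, or if a joint passes its speed limit or range.

## Working session

There is one attempt and no reset: what is moved stays moved. The work goes in short steps, Python scripts to look and compute and a shell command to move; the robot and the scene stay as the last step left them, time stands still between calls to the robot, and variables do not carry over. Pictures are saved under pics/ and viewed, at most 10 in all, crops included, and the job is handed in when it is done.

```bash
ls; mkdir -p pics; cat > h.py <<'E'
import numpy as np, cv2
from bench import r, grab_frame, camera_info
from scipy.spatial.transform import Rotation as Ro
def undist(ci,uv):
    K=np.array(ci["camera_matrix"]); D=np.array([ci["k1"],0,0,0,0],float)
    return cv2.undistortPoints(np.array(uv,float).reshape(-1,1,2),K,D).reshape(-1,2)
def plane(name,uv,z):
    ci=camera_info(name); n=undist(ci,uv); R=np.array(ci["R"]); t=np.array(ci["t"]).ravel()
    d=np.c_[n,np.ones(len(n))]@R; c=-R.T@t
    return c+d*((z-c[2])/d[:,2])[:,None]
def depthpts(name,dep,uv):
    ci=camera_info(name); n=undist(ci,uv); R=np.array(ci["R"]); t=np.array(ci["t"]).ravel()
    uv=np.array(uv).reshape(-1,2).astype(int); z=dep[uv[:,1],uv[:,0]]
    return (np.c_[n,np.ones(len(n))]*z[:,None]-t)@R
def proj(name,X):
    ci=camera_info(name); R=np.array(ci["R"]); t=np.array(ci["t"]).ravel()
    return cv2.projectPoints(np.array(X,float).reshape(-1,1,3),cv2.Rodrigues(R)[0],t,np.array(ci["camera_matrix"]),np.array([ci["k1"],0,0,0,0],float))[0].reshape(-1,2)
def totool(w):
    o=r.get_obs(); return Ro.from_rotvec(o["orientation"]).inv().apply(w)
E
python3 - <<'E'
from h import *
for n in("top","side"):
    p,d=grab_frame(n); cv2.imwrite(f"pics/{n}0.png",p); np.save(f"{n}0.npy",d)
    ci=camera_info(n); print(n,-np.array(ci["R"]).T@np.array(ci["t"]).ravel())
o=r.get_obs(); print(o["tcp_pos"],Ro.from_rotvec(o["orientation"]).as_matrix().round(3),o["contact_force"])
E
```

```text
pics
top [ 0.54950356 -0.15132875  1.30027692]
side [0.65155915 1.00893838 0.82280135]
[ 0.28781292 -0.61012808  0.30301664] [[ 0.904  0.427 -0.001]
 [ 0.427 -0.904  0.001]
 [-0.    -0.002 -1.   ]] [0.68128663 0.06389737 0.07706571]
```

View pics/top0.png

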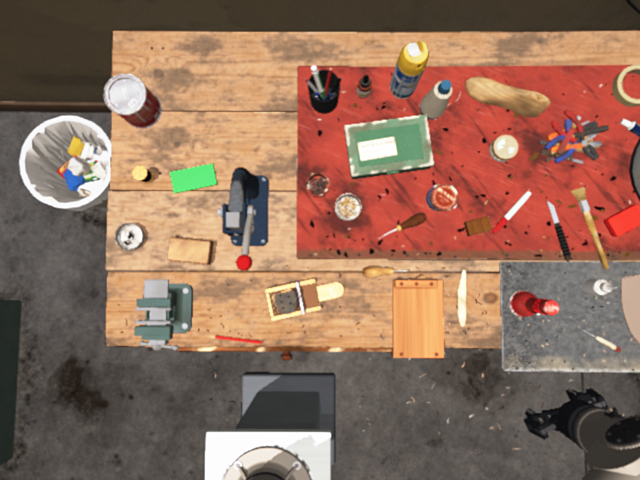

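View pics/side0.png

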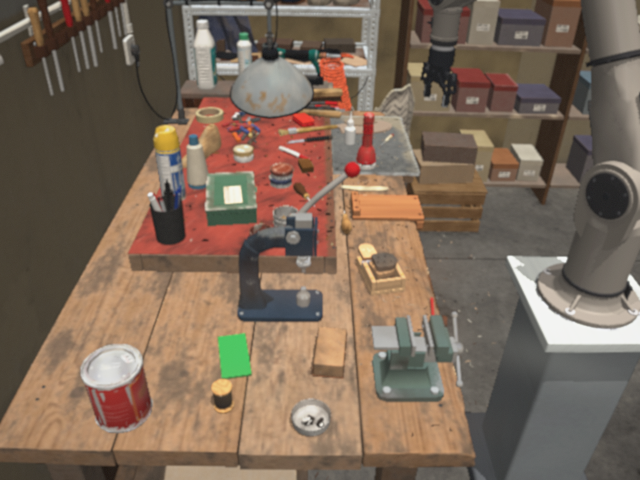

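The top view shows the rack at about (305,298) with its lip to the right (340,290), and the bench hook at (418,318). The awl lies at (385,271), the bone folder at (462,298) and the sanding block at (190,250). Next I'll enlarge the rack and hook to confirm the board.

```bash
python3 - <<'E'
from h import *
p=cv2.imread("pics/top0.png")
a=cv2.resize(p[260:365,255:475],None,fx=3.6,fy=3.6,interpolation=cv2.INTER_CUBIC)
cv2.imwrite("pics/crop1.png",a)
p=cv2.imread("pics/side0.png")
b=cv2.resize(p[180:300,335:435],None,fx=5,fy=5,interpolation=cv2.INTER_CUBIC)
cv2.imwrite("pics/crop2.png",b)
d=np.load("top0.npy")
for uv in [(285,299),(309,295),(316,292),(332,291),(340,290),(418,320),(418,282),(350,320)]:
    print(uv,p[uv[1],uv[0]],depthpts("top",d,[uv]).round(4))
E
```

```text
(285, 299) [89 80 74] [[ 0.4911 -0.0446  0.0654]]
(309, 295) [133 140 149] [[ 0.4993 -0.1023  0.0166]]
(316, 292) [144 146 147] [[ 0.5073 -0.1206  0.0235]]
(332, 291) [120 152 190] [[ 0.5096 -0.1618  0.0103]]
(340, 290) [105 128 153] [[ 0.5122 -0.1826  0.008 ]]
(418, 320) [114 153 197] [[ 0.4362 -0.3838  0.0118]]
(418, 282) [101 135 176] [[ 0.5341 -0.3808  0.0339]]
(350, 320) [121 155 193] [[ 0.4345 -0.2089  0.0029]]
```

View pics/crop1.png

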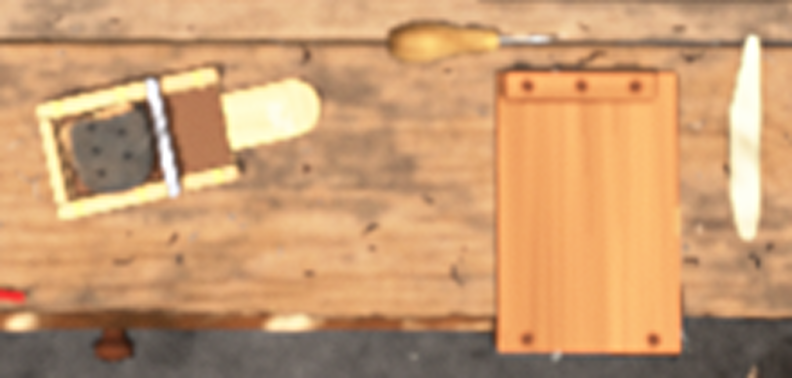

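View pics/crop2.png

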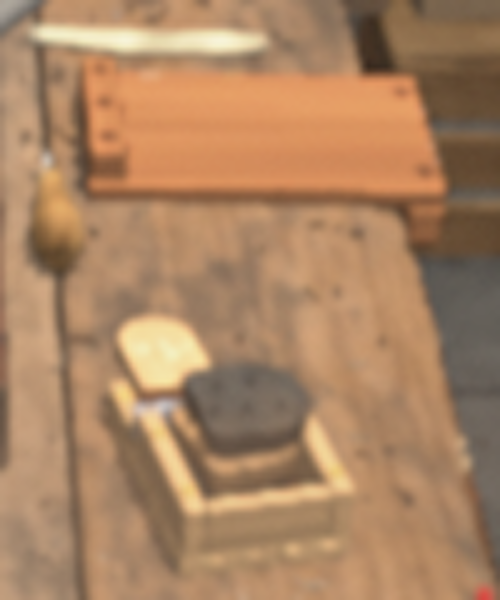

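The crop settles which board is meant. Three board-like things are in view: the brown patch at top px (310,296) between the gate strip and the pale lip, the orange hook at (418,318), and the green card at (193,178). Only the brown patch is fibreboard under the heels behind the gate, so it is the plate. Now I'll measure the poses.

```bash
python3 - <<'E'
from h import *
p=cv2.imread("pics/top0.png"); d=np.load("top0.npy")
def pts(x0,x1,y0,y1):
    u,v=np.meshgrid(np.arange(x0,x1),np.arange(y0,y1)); uv=np.c_[u.ravel(),v.ravel()]
    return uv,depthpts("top",d,uv)
uv,P=pts(255,350,268,330)
def rect(X): 
    c,s,a=cv2.minAreaRect((X[:,:2]*1000).astype(np.float32)); return np.round(c,1),np.round(s,1),round(a,2)
for lo,hi in((.03,.2),(.036,.044),(.006,.2)):
    print(lo,rect(P[(P[:,2]>lo)&(P[:,2]<hi)]))
hsv=cv2.cvtColor(p,cv2.COLOR_BGR2HSV)
print(hsv[296,306:324:3],hsv[293,325:345:4],hsv[300,266:305:3])
uv,P=pts(380,455,270,365)
print("hook",rect(P[(P[:,2]>.007)&(P[:,2]<.045)]),"fence",rect(P[(P[:,2]>.023)&(P[:,2]<.045)]),np.median(P[(P[:,2]>.007)&(P[:,2]<.02)][:,2]))
print("fence edge z>.022 minx",[P[(uv[:,0]==c)&(P[:,2]>.022)&(P[:,2]<.045)][:,0].min().round(4) for c in (405,412,418,424,430)])
# brown board patch
m=(cv2.inRange(hsv,(2,50,50),(14,150,150)));m[:, :295]=0;m[:,325:]=0;m[:278]=0;m[315:]=0
m=cv2.morphologyEx(m,cv2.MORPH_OPEN,np.ones((3,3)))
c=max(cv2.findContours(m,0,1)[0],key=cv2.contourArea).reshape(-1,2)
print("patch",c.min(0),c.max(0),rect(plane("top",c,.017)))
# steel strip
m=cv2.inRange(hsv,(0,0,120),(180,30,255));m[:, :290]=0;m[:,310:]=0;m[:278]=0;m[318:]=0
v,u=np.nonzero(m);print("gate",len(u),rect(plane("top",np.c_[u,v],.039)))
E
```

```text
0.03 (array([485.9, -40.6]), array([81.7, 86.9]), 12.73)
0.036 (array([485.6, -39.9]), array([81.6, 85.3]), 12.42)
0.006 (array([492.6, -80.5]), array([157.2, 237.4]), 1.64)
[[ 12 132 185]
 [ 11 134 184]
 [ 11 137 183]
 [ 11 136 184]
 [ 25  87 248]
 [ 27  50 254]] [[ 27  53 254]
 [ 27  47 254]
 [ 27  29 254]
 [ 27  54 254]
 [ 26  63 255]] [[ 16 107 235]
 [ 26  70 255]
 [ 14 130 171]
 [ 13  76 150]
 [ 16  59 117]
 [ 17  47 109]
 [ 16  45 119]
 [ 16  45 124]
 [ 18  43 118]
 [ 14  44 128]
 [ 14  52  99]
 [  0  10 196]
 [  5  36 134]]
hook (array([ 452. , -376.8]), array([225.8, 182.8]), 0.29) fence (array([ 535.8, -355.6]), array([149.9,  35.8]), 78.81) 0.012033016952874707
fence edge z>.022 minx [np.float64(0.5237), np.float64(0.5238), np.float64(0.5239), np.float64(0.524), np.float64(0.524)]Traceback (most recent call last):
  File "<stdin>", line 19, in <module>
ValueError: max() iterable argument is empty
```

```bash
python3 - <<'E'
from h import *
p=cv2.imread("pics/top0.png"); d=np.load("top0.npy"); hsv=cv2.cvtColor(p,cv2.COLOR_BGR2HSV)
def rect(X): 
    c,s,a=cv2.minAreaRect((X[:,:2]*1000).astype(np.float32)); return np.round(c,1),np.round(s,1),round(a,2)
def big(m):
    c=max(cv2.findContours(m,0,1)[0],key=cv2.contourArea).reshape(-1,2); return c
def sub(x0,x1,y0,y1,m):
    k=np.zeros_like(m);k[y0:y1,x0:x1]=m[y0:y1,x0:x1];return k
m=sub(295,328,278,316,cv2.inRange(hsv,(8,115,150),(14,160,210)))
c=big(m);print("patch",cv2.minAreaRect(c),rect(plane("top",c,.017)))
o=np.array([486.2,-42.4]);e=np.array([-.217,.976]);f=np.array([-.976,-.217])
q=plane("top",c,.017)[:,:2]*1000-o;print("rack x",(q@e).min(),(q@e).max(),"y",(q@f).min(),(q@f).max())
m=sub(300,350,270,320,cv2.inRange(hsv,(22,20,230),(32,90,255)));c=big(m);q=plane("top",c,.010)[:,:2]*1000-o
print("lip tip x",(q@e).min(),"y mid",[(q[(q@e<-100)&(q@e>-130)]@f).min(),(q[(q@e<-100)&(q@e>-130)]@f).max()])
u,v=np.meshgrid(np.arange(380,455),np.arange(268,365)); uv=np.c_[u.ravel(),v.ravel()];P=depthpts("top",d,uv)
k=(P[:,2]>.008)&(P[:,2]<.045);mm=np.zeros((480,640),np.uint8);mm[uv[k,1],uv[k,0]]=255
mm=cv2.morphologyEx(mm,cv2.MORPH_OPEN,np.ones((5,5)));c=big(mm);H=depthpts("top",d,c)
print("hook",rect(H[H[:,2]>.008]))
k=(P[:,2]>.027)&(P[:,2]<.036);mm[:]=0;mm[uv[k,1],uv[k,0]]=255;mm=cv2.morphologyEx(mm,cv2.MORPH_OPEN,np.ones((4,4)));c=big(mm)
print("fence",rect(depthpts("top",d,c)))
E
```

```text
patch ((311.71697998046875, 294.5094299316406), (23.62601661682129, 17.85687255859375), 74.05460357666016) (array([ 500.5, -109.4]), array([60.7, 46.2]), 16.42)
rack x -90.08119896762054 -43.49768657672328 y -31.111648588083902 30.865223191410667
lip tip x -149.2286041181927 y mid [np.float64(-17.117099956743665), np.float64(21.625668763729763)]
hook (array([ 441.2, -383.7]), array([130.3, 198.8]), 89.11)
fence (array([ 534.6, -294.1]), array([286.6,  16.8]), 87.42)
```

The rows are not in the units I measure in: shifts go in shares of 0.4 m and turns go in shares of 2 rad. I convert before sending: 0.185 m / 0.4 = 0.4625, 0.037 m / 0.4 = 0.0925.

```bash
echo '[0.0925, -0.0825, 0, 0, 0, 0, 0.185, -0.165, 0, 0, 0, 0, 0.2775, -0.2475, 0, 0, 0, 0, 0.37, -0.33, 0, 0, 0, 0, 0.4625, -0.4125, 0, 0, 0, 0]' | python3 -m pendant 0 20
echo '[0.0925, -0.0825, 0, 0, 0, 0, 0.185, -0.165, 0, 0, 0, 0, 0.2775, -0.2475, 0, 0, 0, 0, 0.37, -0.33, 0, 0, 0, 0, 0.4625, -0.4125, 0, 0, 0, 0]' | python3 -m pendant
echo '[0.0925, -0.085, 0, 0, 0, -0.075, 0.0925, -0.085, 0.1, 0, 0, -0.15, 0.0925, -0.085, 0.2, 0, 0, -0.225, 0.0925, -0.085, 0.3, 0, 0, -0.3, 0.0925, -0.085, 0.375, 0, 0, -0.375]' | python3 -m pendant
echo '[0, 0, 0, 0, 0, -0.075, 0, 0, 0, 0, 0, -0.15, 0, 0, 0, 0, 0, -0.225, 0, 0, 0, 0, 0, -0.3, 0, 0, 0, 0, 0, -0.3]' | python3 -m pendant
python3 - <<'E'
from h import *
o=r.get_obs();R=Ro.from_rotvec(o["orientation"]).as_matrix();print(o["tcp_pos"],R.round(3),o["contact_force"],o["joints"])
print("err",totool(np.array([.5005,-.1068,.120])-o["tcp_pos"]), "a",np.degrees(np.arctan2(R[1,0],R[0,0])))
for n in("top","side"):
    p,d=grab_frame(n); cv2.imwrite(f"pics/{n}1.png",p)
a=cv2.imread("pics/side1.png")[180:320,315:455]; cv2.imwrite("pics/c1.png",cv2.resize(a,None,fx=4,fy=4,interpolation=2))
E
```

```text
clock: 0.6
tcp_pos: [0.3852, -0.3803, 0.3036]
orientation: [-3.065, -0.687, 0.0]
contact_force: [-0.0, 0.4, 0.4]
grip_width: 0.0124
gripper_force: 0.0
clock: 1.1
tcp_pos: [0.482, -0.1523, 0.3039]
orientation: [3.066, 0.686, -0.0]
contact_force: [0.3, 0.2, -0.2]
grip_width: 0.0001
gripper_force: 0.0
clock: 1.6
tcp_pos: [0.4997, -0.1073, 0.1515]
orientation: [-2.594, -1.77, 0.002]
contact_force: [0.4, -1.1, -1.2]
grip_width: 0.0
gripper_force: 0.0
clock: 2.1
tcp_pos: [0.5005, -0.1078, 0.1536]
orientation: [-1.962, -2.452, 0.0]
contact_force: [-0.2, 0.1, 0.7]
grip_width: 0.0002
gripper_force: 0.0
[ 0.50052768 -0.10777919  0.15355789] [[-0.219  0.976 -0.001]
 [ 0.976  0.219  0.001]
 [ 0.001 -0.001 -1.   ]] [-0.15151957  0.12070951  0.70795018] [ 0.49086581  0.4634959  -0.49246045  2.03981321  0.32762116  0.71458891
  0.01283768]
err [0.0009385  0.00020613 0.03355843] a 102.65649601213528
```

View pics/c1.png

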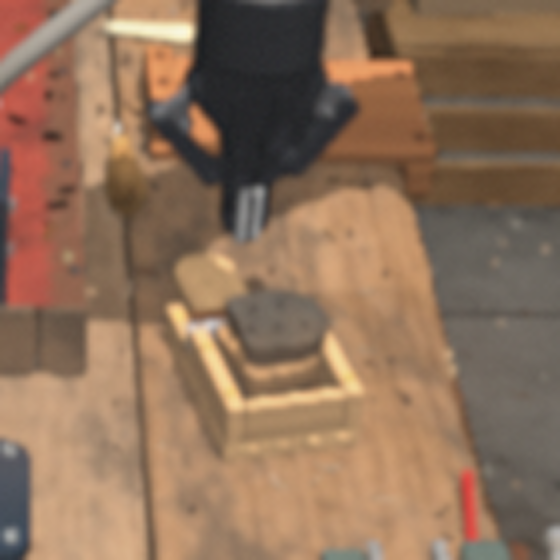

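The closed fingertips, at about crop (250,235), hang over the middle of the board's bare front. Both heels and gate are clear, so I'll go down.

To row units: 0.058 m / 0.4 = 0.145, 0.05 m / 0.4 = 0.125.

```bash
echo '[0.0025, 0, 0.075, 0, 0, 0, 0.0025, 0, 0.125, 0, 0, 0, 0.0025, 0, 0.145, 0, 0, 0, 0.0025, 0, 0.145, 0, 0, 0]' | python3 -m pendant | egrep 'tcp|contact'
echo '[0, 0, 0.005, 0, 0, 0, 0, 0, 0.01, 0, 0, 0, 0, 0, 0.01, 0, 0, 0]' | python3 -m pendant| egrep 'tcp|contact'
echo '[0, 0, 0.0025, 0, 0, 0, 0, 0, 0.0025, 0, 0, 0]' | python3 -m pendant| egrep 'tcp|contact'
```

```text
tcp_pos: [0.5, -0.1064, 0.0951]
contact_force: [-0.8, 0.1, 0.7]
tcp_pos: [0.5009, -0.1068, 0.0924]
contact_force: [0.6, 0.4, -1.2]
tcp_pos: [0.5007, -0.1068, 0.0911]
contact_force: [0.0, 0.8, -0.4]
```

To row units: 0.001 m / 0.4 = 0.0025.

```bash
for i in 1 ; do echo '[0, 0, 0.0025, 0, 0, 0, 0, 0, 0.0025, 0, 0, 0]' | python3 -m pendant| egrep 'tcp|contact'; echo '[0, 0, 0.0025, 0, 0, 0, 0, 0, 0.0025, 0, 0, 0]' | python3 -m pendant| egrep 'tcp|contact'; done
```

```text
tcp_pos: [0.5006, -0.1067, 0.0899]
contact_force: [-0.7, 0.2, 0.1]
tcp_pos: [0.5009, -0.1066, 0.0897]
contact_force: [-2.3, 0.6, 9.9]
```

To row units: 0.0002 m / 0.4 = 0.0005.

```bash
echo '[0, 0, 0.0005, 0, 0, 0, 0, 0, 0.0005, 0, 0, 0]' | python3 -m pendant| egrep 'tcp|contact'; 
```

```text
tcp_pos: [0.501, -0.1066, 0.0897]
contact_force: [-2.7, 0.7, 12.7]
```

To row units: -0.005 m / 0.4 = -0.0125, -0.003 m / 0.4 = -0.0075.

```bash
echo '[-0.0025, 0, 0, 0, 0, 0, -0.0075, 0, 0, 0, 0, 0, -0.0125, 0, 0, 0, 0, 0]' | python3 -m pendant| egrep 'tcp|contact'; python3 - <<'E'
from h import *
p,d=grab_frame("top"); cv2.imwrite("pics/top2.png",p); cv2.imwrite("pics/c2.png",cv2.resize(p[260:340,255:375],None,fx=5,fy=5,interpolation=2))
o=r.get_obs();print(o["contact_force"])
E
```

```text
tcp_pos: [0.5028, -0.1107, 0.0897]
contact_force: [-1.5, 3.1, 9.1]
[-0.63291224  2.51763987  8.94205924]
```

To row units: -0.01 m / 0.4 = -0.025, 0.0003 m / 0.4 = 0.0008.

```bash
echo '[-0.005, 0, 0.0008, 0, 0, 0, -0.0125, 0, 0.0008, 0, 0, 0, -0.02, 0, 0.0008, 0, 0, 0, -0.025, 0, 0.0008, 0, 0, 0]' | python3 -m pendant| egrep 'tcp|contact'; python3 - <<'E'
from h import *
o=np.array([486.2,-42.4]);e=np.array([-.217,.976]);f=np.array([-.976,-.217])
p,d=grab_frame("top"); cv2.imwrite("pics/top3.png",p); cv2.imwrite("pics/c3.png",cv2.resize(p[260:340,255:375],None,fx=5,fy=5,interpolation=2))
for n in("top0","top3"):
    h=cv2.cvtColor(cv2.imread(f"pics/{n}.png"),cv2.COLOR_BGR2HSV);m=cv2.inRange(h,(22,15,180),(34,110,255));
    m[:270]=0;m[320:]=0;m[:,:300]=0;m[:,352:]=0
    v,u=np.nonzero(m);q=plane("top",np.c_[u,v],.01)[:,:2]*1000-o
    for y in(-14,0,14):
        k=abs(q@f-y)<4; print(n,y,(q[k]@e).min().round(1),np.round(np.percentile(q[k]@e,[90,100]),1),k.sum())
E
```

```text
tcp_pos: [0.5054, -0.1203, 0.0897]
contact_force: [-1.0, 3.4, 10.7]
top0 -14 -145.8 [-90.8 -84.6] 71
top0 0 -149.8 [-91.1 -84.4] 80
top0 14 -146.4 [-89.6 -82.8] 77Traceback (most recent call last):
  File "<stdin>", line 9, in <module>
    return umr_minimum(a, axis, None, out, keepdims, initial, where)
ValueError: zero-size array to reduction operation minimum which has no identity
```

View pics/c3.png

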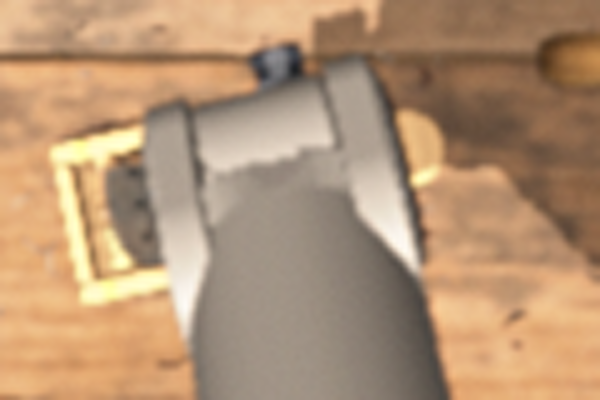

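The top view is hidden by the wrist: rack at crop (110,215), lip tip at (425,150). I'll check progress from the side camera as I draw.

To row units: -0.014 m / 0.4 = -0.035, -0.012 m / 0.4 = -0.03.

```bash
echo '[-0.0075, 0, 0.0005, 0, 0, 0, -0.015, 0, 0.0005, 0, 0, 0, -0.0225, 0, 0.0005, 0, 0, 0, -0.03, 0, 0.0005, 0, 0, 0, -0.035, 0, 0.0005, 0, 0, 0]' | python3 -m pendant| egrep 'tcp|contact'; python3 - <<'E'
from h import *
p,d=grab_frame("side"); cv2.imwrite("pics/s4.png",p); cv2.imwrite("pics/c4.png",cv2.resize(p[215:305,330:430],None,fx=6,fy=6,interpolation=2))
E
```

```text
tcp_pos: [0.5086, -0.1338, 0.0897]
contact_force: [-1.7, 2.6, 12.9]
```

View pics/c4.png

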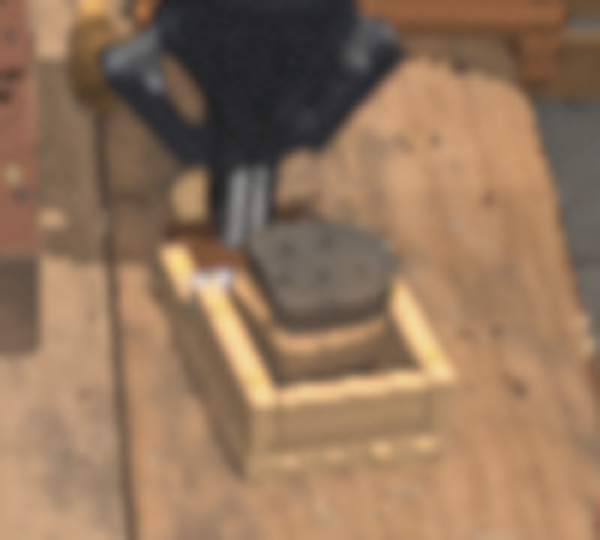

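The board's brown front now shows beyond the cheek end at about (185,235), so it is following the finger. The pile at (320,270) is upright.

To row units: -0.011 m / 0.4 = -0.0275, -0.009 m / 0.4 = -0.0225.

```bash
echo '[-0.0075, 0, 0, 0, 0, 0, -0.015, 0, 0, 0, 0, 0, -0.0225, 0, 0, 0, 0, 0, -0.0275, 0, 0, 0, 0, 0]' | python3 -m pendant| egrep 'tcp|contact';echo '[-0.0075, 0, 0, 0, 0, 0, -0.015, 0, 0, 0, 0, 0, -0.0225, 0, 0, 0, 0, 0, -0.0275, 0, 0, 0, 0, 0]' | python3 -m pendant| egrep 'tcp|contact'
```

```text
tcp_pos: [0.511, -0.1446, 0.0897]
contact_force: [-1.0, 3.2, 12.8]
tcp_pos: [0.5134, -0.1558, 0.0897]
contact_force: [-1.1, 1.6, 11.7]
```

To row units: -0.07 m / 0.4 = -0.175, -0.04 m / 0.4 = -0.1.

```bash
echo '[0, 0, -0.025, 0, 0, 0, 0, 0, -0.1, 0, 0, 0, 0, 0, -0.175, 0, 0, 0]' | python3 -m pendant| egrep 'tcp|contact';echo '[0, 0, 0, 0, 0, 0]' | python3 -m pendant .085 | egrep tcp
python3 - <<'E'
from h import *
p,d=grab_frame("side"); cv2.imwrite("pics/s5.png",p); np.save("s5.npy",d);cv2.imwrite("pics/c5.png",cv2.resize(p[205:305,330:430],None,fx=6,fy=6,interpolation=2))
E
```

```text
tcp_pos: [0.511, -0.1562, 0.1587]
contact_force: [0.6, -0.1, 0.2]
tcp_pos: [0.5138, -0.1568, 0.162]
```

View pics/c5.png

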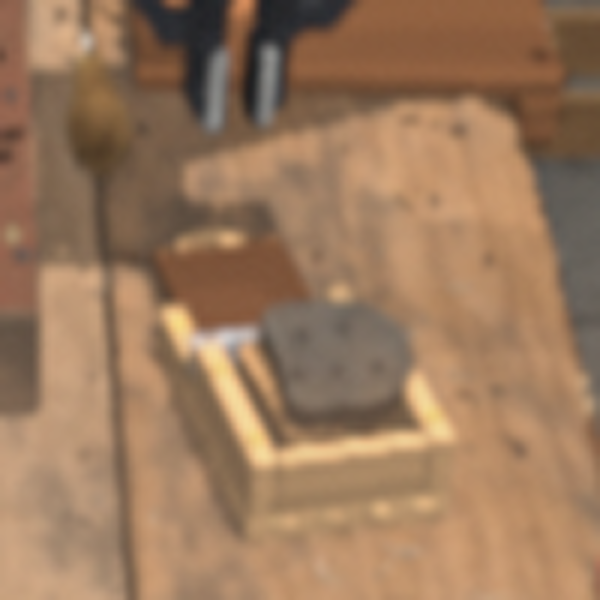

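The board's front edge now runs from about (157,258) to (285,237) in the crop, past the cheek ends, with only the lip tip showing beyond it. The pile has begun to tilt back, as expected. Now I'll work out the nose position.

```bash
python3 - <<'E'
from h import *
o=np.array([486.2,-42.4]);e=np.array([-.217,.976]);f=np.array([-.976,-.217])
uv=np.array([[157,258],[285,237],[222,247],[165,305]])/6+[330,205]
q=plane("side",uv,.017)[:,:2]*1000-o;print(np.c_[q@e,q@f].round(1))
p,d=grab_frame("top");h=cv2.cvtColor(p,cv2.COLOR_BGR2HSV)
cv2.imwrite("pics/top5.png",p)
ob=r.get_obs();print(ob["grip_width"],ob["tcp_pos"],((ob["tcp_pos"][:2]*1000-o)@e,(ob["tcp_pos"][:2]*1000-o)@f))
E
```

```text
[[-122.9  -27.9]
 [-127.3   30. ]
 [-125.4    1.4]
 [ -89.4  -34. ]]
0.028043052587156638 [ 0.51180284 -0.15667492  0.15885715] (np.float64(-117.08814251403153), np.float64(-0.19071465642480825))
```

To row units: 0.06 m / 0.4 = 0.15, 0.015 m / 0.4 = 0.0375.

```bash
echo '[0.0375, 0, 0, 0, 0, 0, 0.0375, 0, 0, 0, 0, 0, 0.0375, 0, 0.05, 0, 0, 0, 0.0375, 0, 0.1125, 0, 0, 0, 0.0375, 0, 0.15, 0, 0, 0]' | python3 -m pendant .085| egrep 'tcp|contact|width'
echo '[0, 0, 0.025, 0, 0, 0, 0, 0, 0.05, 0, 0, 0, 0, 0, 0.065, 0, 0, 0, 0, 0, 0.065, 0, 0, 0]' | python3 -m pendant | egrep 'tcp|contact|width'
python3 - <<'E'
from h import *
ob=r.get_obs();o=np.array([486.2,-42.4]);e=np.array([-.217,.976]);f=np.array([-.976,-.217])
print((ob["tcp_pos"][:2]*1000-o)@e,(ob["tcp_pos"][:2]*1000-o)@f,ob["contact_force"])
p,d=grab_frame("side"); cv2.imwrite("pics/c6.png",cv2.resize(p[185:305,330:430],None,fx=5,fy=5,interpolation=2))
E
```

```text
tcp_pos: [0.5073, -0.1411, 0.0961]
contact_force: [-0.1, 0.5, 0.0]
grip_width: 0.0853
tcp_pos: [0.5083, -0.1417, 0.0717]
contact_force: [-0.6, 0.2, 0.3]
grip_width: 0.0852
-101.74061758111563 0.03452873307094827 [-0.5539847  0.1936727  0.2925433]
```

View pics/c6.png

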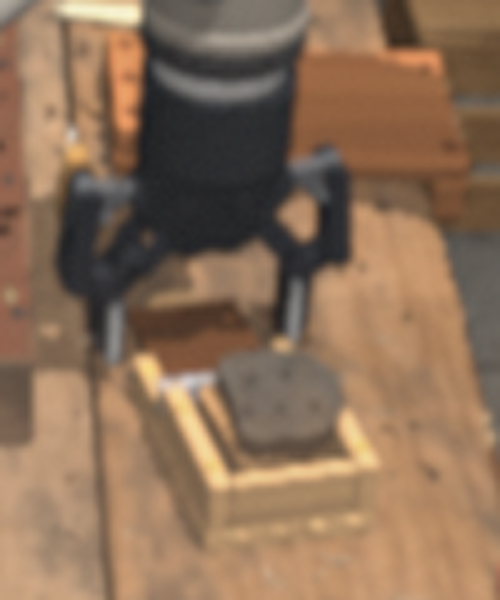

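The open fingers, tips at crop (115,357) and (290,342), stand either side of the board just in front of the cheek ends. Closing gently.

```bash
echo '[0, 0, 0, 0, 0, 0, 0, 0, 0, 0, 0, 0, 0, 0, 0, 0, 0, 0, 0, 0, 0, 0, 0, 0]' | python3 -m pendant .05 30
```

```text
clock: 7.7
tcp_pos: [0.5083, -0.1421, 0.0727]
orientation: [1.964, 2.451, -0.001]
contact_force: [-2.2, -0.9, 6.2]
grip_width: 0.0572
gripper_force: 32.2
```

To row units: -0.008 m / 0.4 = -0.02, -0.006 m / 0.4 = -0.015.

```bash
echo '[-0.005, 0, 0, 0, 0, 0, -0.01, 0, 0, 0, 0, 0, -0.015, 0, 0, 0, 0, 0, -0.02, 0, 0, 0, 0, 0, -0.02, 0, 0, 0, 0, 0]' | python3 -m pendant
```

```text
clock: 8.2
tcp_pos: [0.5101, -0.1495, 0.0727]
orientation: [1.964, 2.452, -0.0]
contact_force: [-3.8, -0.1, 6.4]
grip_width: 0.057
gripper_force: 32.2
```

To row units: -0.012 m / 0.4 = -0.03, -0.0003 m / 0.4 = -0.0008.

```bash
echo '[-0.0075, 0, -0.0008, 0, 0, 0, -0.015, 0, -0.0008, 0, 0, 0, -0.0225, 0, -0.0008, 0, 0, 0, -0.03, 0, -0.0008, 0, 0, 0, -0.03, 0, -0.0008, 0, 0, 0]' | python3 -m pendant | egrep 'tcp|contact|width'; echo '[-0.0075, 0, 0, 0, 0, 0, -0.015, 0, 0, 0, 0, 0, -0.0225, 0, 0, 0, 0, 0, -0.03, 0, 0, 0, 0, 0, -0.03, 0, 0, 0, 0, 0]' | python3 -m pendant | egrep 'tcp|contact|width'
python3 - <<'E'
from h import *
p,d=grab_frame("side"); cv2.imwrite("pics/s7.png",p);cv2.imwrite("pics/c7.png",cv2.resize(p[185:305,330:430],None,fx=5,fy=5,interpolation=2))
E
```

```text
tcp_pos: [0.513, -0.1621, 0.0727]
contact_force: [-2.0, -0.0, 5.6]
grip_width: 0.0569
tcp_pos: [0.5158, -0.1738, 0.0727]
contact_force: [-1.5, -1.9, 4.6]
grip_width: 0.0572
```

View pics/c7.png

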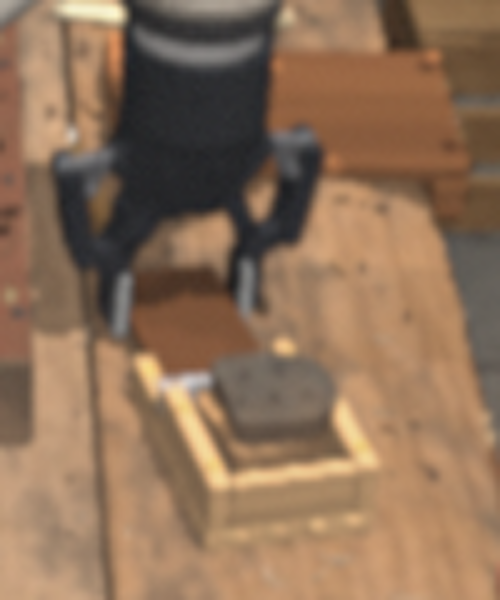

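The pile now stands upright and lower at (275,395), and the board's tail is about at the gate. I'll draw it a little further and dwell.

To row units: -0.014 m / 0.4 = -0.035, -0.012 m / 0.4 = -0.03.

```bash
echo '[-0.0075, 0, 0, 0, 0, 0, -0.015, 0, 0, 0, 0, 0, -0.0225, 0, 0, 0, 0, 0, -0.03, 0, 0, 0, 0, 0, -0.035, 0, 0, 0, 0, 0]' | python3 -m pendant | egrep 'tcp|contact|width';echo '[0, 0, 0, 0, 0, 0, 0, 0, 0, 0, 0, 0, 0, 0, 0, 0, 0, 0]' | python3 -m pendant| egrep 'tcp|contact|width'
python3 - <<'E'
from h import *
o=np.array([486.2,-42.4]);e=np.array([-.217,.976]);f=np.array([-.976,-.217])
p,d=grab_frame("top"); u,v=np.meshgrid(np.arange(258,305),np.arange(275,322));uv=np.c_[u.ravel(),v.ravel()];P=depthpts("top",d,uv)
q=P[:,:2]*1000-o;k=(abs(q@e)<15)&(abs(q@f)<18);print("heel top z",np.percentile(P[k,2],[5,50,95]).round(4))
A=np.c_[q[k]@e,q[k]@f,np.ones(k.sum())];print(np.linalg.lstsq(A,P[k,2]*1000,rcond=None)[0].round(3))
k=(P[:,2]>.048)&(P[:,2]<.075)&(abs(q@f)<32)&(q@e>-34)&(q@e<40);print("heel extent",k.sum(),np.percentile(q[k]@e,[1,99]),np.percentile(q[k]@f,[1,99]))
p,d=grab_frame("side")
# tail of board in side view
h=cv2.cvtColor(p,cv2.COLOR_BGR2HSV);cv2.imwrite("pics/s8.png",p)
w=(o-52*e*1)/1000
print(proj("side",[[*(o+x*e+y*f)/1000,.017] for x in(-45,-55,-65) for y in(0,)]).round(1))
E
```

```text
tcp_pos: [0.5188, -0.1866, 0.0727]
contact_force: [-2.3, 2.0, 4.0]
grip_width: 0.0569
tcp_pos: [0.5189, -0.1869, 0.0727]
contact_force: [-1.4, -0.6, 5.1]
grip_width: 0.0571
heel top z [0.0541 0.0581 0.0626]
[6.0000e-03 1.1000e-02 5.8193e+01]
heel extent 420 [-26.72542515  25.03006029] [-21.57217167  29.88104077]
[[376.  264.6]
 [374.8 262.2]
 [373.5 259.9]]
```

The milestone geometry holds: heel top at 58 mm (10 + 3×16), tilt about 0.01 rad, centred within 5 mm. Lifting and carrying the board across.

To row units: -0.07 m / 0.4 = -0.175, -0.06 m / 0.4 = -0.15.

```bash
echo '[0, 0, -0.0125, 0, 0, 0, 0, 0, -0.05, 0, 0, 0, 0, 0, -0.1, 0, 0, 0, 0, 0, -0.15, 0, 0, 0, 0, 0, -0.175, 0, 0, 0]' | python3 -m pendant | egrep 'tcp|contact|width';echo '[-0.08, -0.0725, 0, 0, 0, 0, -0.16, -0.145, 0, 0, 0, 0, -0.24, -0.2175, 0, 0, 0, 0, -0.32, -0.29, 0, 0, 0, 0, -0.4, -0.36, 0, 0, 0, 0]' | python3 -m pendant| egrep 'tcp|contact|width'
echo '[0, 0, 0, 0, 0, 0.075, 0, 0, 0, 0, 0, 0.15, 0, 0, 0, 0, 0, 0.225, 0, 0, 0, 0, 0, 0.3, 0, 0, 0, 0, 0, 0.375]' | python3 -m pendant| egrep 'tcp|contact|width'
echo '[0, 0, 0, 0, 0, 0.075, 0, 0, 0, 0, 0, 0.15, 0, 0, 0, 0, 0, 0.225, 0, 0, 0, 0, 0, 0.3, 0, 0, 0, 0, 0, 0.375]' | python3 -m pendant| egrep 'tcp|contact|width'
echo '[0, 0, 0, 0, 0, 0.075, 0, 0, 0, 0, 0, 0.145, 0, 0, 0, 0, 0, 0.145]' | python3 -m pendant| egrep 'tcp|contact|width'
python3 - <<'E'
from h import *
o=r.get_obs();R=Ro.from_rotvec(o["orientation"]).as_matrix();print(o["tcp_pos"],R.round(3),o["joints"])
for n in("top","side"):
    p,d=grab_frame(n); cv2.imwrite(f"pics/{n}9.png",p);np.save(f"{n}9.npy",d)
a=cv2.resize(cv2.imread("pics/side9.png")[130:300,330:450],None,fx=3.4,fy=3.4,interpolation=2)
b=cv2.resize(cv2.imread("pics/top9.png")[230:380,340:480],None,fx=2.8,fy=2.8,interpolation=2)
H=578;cv2.imwrite("pics/c9.png",np.hstack([a,cv2.copyMakeBorder(b,0,H-b.shape[0],0,0,0)]))
E
```

```text
tcp_pos: [0.5193, -0.1868, 0.1449]
contact_force: [0.8, 0.2, -1.2]
grip_width: 0.0571
tcp_pos: [0.4116, -0.3756, 0.1428]
contact_force: [1.9, -0.1, -1.9]
grip_width: 0.0572
tcp_pos: [0.4128, -0.3741, 0.1427]
contact_force: [0.1, 0.0, -0.4]
grip_width: 0.057
tcp_pos: [0.4129, -0.374, 0.1427]
contact_force: [-0.5, 0.1, -1.7]
grip_width: 0.0571
tcp_pos: [0.413, -0.3739, 0.1427]
contact_force: [-0.1, -0.3, 0.0]
grip_width: 0.0569
[ 0.41302283 -0.37387786  0.14267466] [[ 1.  0. -0.]
 [ 0. -1.  0.]
 [-0. -0. -1.]] [ 0.63468349  0.492977   -0.01389206  1.96748249  0.01034864  0.68124819
 -0.95627989]
```

View pics/c9.png

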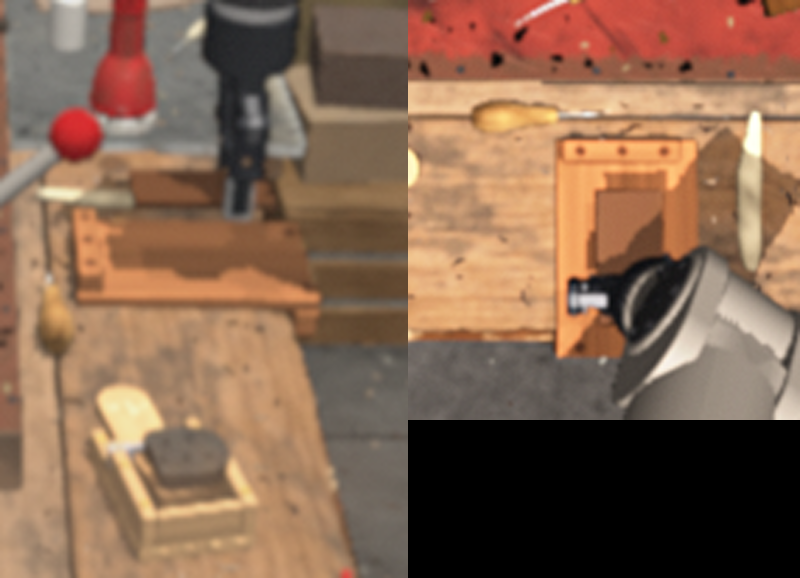

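The board is held level over the hook, square by eye, with a gap to the fence, and the pile stands upright in the rack. That was my eleventh picture, one over the limit of 10, which I miscounted. From here on I'll check by numbers only.

```bash
python3 - <<'E'
from h import *
p=cv2.imread("pics/top9.png");d=np.load("top9.npy");h=cv2.cvtColor(p,cv2.COLOR_BGR2HSV)
u,v=np.meshgrid(np.arange(395,445),np.arange(285,335));uv=np.c_[u.ravel(),v.ravel()];P=depthpts("top",d,uv)*1000
k=(P[:,2]>75)&(P[:,2]<95)&(P[:,0]>445);Q=P[k]
print(len(Q),np.percentile(Q,[1,50,99],axis=0).round(1))
A=np.c_[Q[:,:2]-Q[:,:2].mean(0),np.ones(len(Q))];print("plane",np.linalg.lstsq(A,Q[:,2],rcond=None)[0].round(3))
print("tail x by y",[(y,Q[abs(Q[:,1]-y)<4][:,0].max().round(1)) for y in(-395,-385,-375,-365,-355)],"sides by x",[(x,Q[abs(Q[:,0]-x)<4][:,1].min().round(1),Q[abs(Q[:,0]-x)<4][:,1].max().round(1)) for x in(455,470,485,500)])
u,v=np.meshgrid(np.arange(390,450),np.arange(270,300));uv=np.c_[u.ravel(),v.ravel()];P=depthpts("top",d,uv)*1000
for y in(-430,-410,-390,-370,-350): 
    F=P[(P[:,2]>26)&(P[:,2]<38)&(abs(P[:,1]-y)<5)]; print(y,np.percentile(F[:,0],[0,10,90,100]).round(1))
E
```

```text
552 [[ 445.2 -401.2   80.7]
 [ 471.7 -372.6   86.9]
 [ 498.3 -343.9   92.2]]
plane [-1.0000e-03  6.0000e-03  8.6827e+01]
tail x by y [(-395, np.float64(498.4)), (-385, np.float64(498.3)), (-375, np.float64(498.5)), (-365, np.float64(498.4)), (-355, np.float64(498.3))] sides by x [(455, np.float64(-402.3), np.float64(-344.2)), (470, np.float64(-399.5), np.float64(-343.7)), (485, np.float64(-400.8), np.float64(-343.5)), (500, np.float64(-399.7), np.float64(-344.6))]
-430 [521.5 522.5 538.3 539.4]
-410 [521.5 524.1 539.3 539.3]
-390 [523.9 525.5 539.2 539.2]
-370 [523.8 523.9 539.1 539.1]
-350 [523.7 523.7 539.  539. ]
```

The rows are not in the units I measure in: shifts go in shares of 0.4 m and turns go in shares of 2 rad. I convert before sending: 0.056 m / 0.4 = 0.14, 0.04 m / 0.4 = 0.1, -0.045 rad / 2 = -0.0225.

```bash
echo '[0, 0, 0.05, 0, -0.01, 0, 0, 0, 0.1, 0, -0.0225, 0, 0, 0, 0.13, 0, -0.0225, 0, 0, 0, 0.14, 0, -0.0225, 0, 0, 0, 0.14, 0, -0.0225, 0]' | python3 -m pendant | egrep 'tcp|contact|width'
echo '[0, 0, 0.0038, 0, 0, 0, 0, 0, 0.0038, 0, 0, 0, 0, 0, 0.0038, 0, 0, 0]' | python3 -m pendant | egrep 'tcp|contact|width'
echo '[0, 0, 0.0038, 0, 0, 0, 0, 0, 0.0038, 0, 0, 0, 0, 0, 0.0038, 0, 0, 0]' | python3 -m pendant | egrep 'tcp|contact|width'
```

```text
tcp_pos: [0.4125, -0.3742, 0.0861]
contact_force: [0.0, 0.7, -0.4]
grip_width: 0.057
tcp_pos: [0.413, -0.3745, 0.0856]
contact_force: [-0.1, -0.1, -0.9]
grip_width: 0.0572
tcp_pos: [0.4127, -0.3742, 0.0835]
contact_force: [0.5, 0.4, -0.4]
grip_width: 0.057
```

To row units: 0.002 m / 0.4 = 0.005, 0.001 m / 0.4 = 0.0025.

```bash
echo '[0, 0, 0.0025, 0, 0, 0, 0, 0, 0.005, 0, 0, 0, 0, 0, 0.005, 0, 0, 0]' | python3 -m pendant | egrep 'tcp|contact|width'
echo '[0, 0, 0.0025, 0, 0, 0, 0, 0, 0.0025, 0, 0, 0]' | python3 -m pendant | egrep 'tcp|contact|width'
echo '[0, 0, 0.0025, 0, 0, 0, 0, 0, 0.0025, 0, 0, 0]' | python3 -m pendant | egrep 'tcp|contact|width'
```

```text
tcp_pos: [0.4126, -0.3742, 0.0813]
contact_force: [0.6, 0.4, -0.4]
grip_width: 0.0574
tcp_pos: [0.4127, -0.3743, 0.0806]
contact_force: [0.4, -0.1, 0.9]
grip_width: 0.057
tcp_pos: [0.4127, -0.3743, 0.0804]
contact_force: [-1.4, 1.9, 10.0]
grip_width: 0.0573
```

To row units: -0.0008 m / 0.4 = -0.002.

```bash
echo '[0, 0, -0.002, 0, 0, 0, 0, 0, -0.002, 0, 0, 0]' | python3 -m pendant | egrep 'tcp|contact|width'
echo '[0, 0, 0, 0, -0.0025, 0, 0, 0, 0, 0, -0.005, 0, 0, 0, 0, 0, -0.005, 0]' | python3 -m pendant | egrep 'tcp|contact|width'
```

```text
tcp_pos: [0.4127, -0.3743, 0.0805]
contact_force: [-0.8, 0.9, 4.4]
grip_width: 0.0573
tcp_pos: [0.4133, -0.3743, 0.0805]
contact_force: [1.1, 0.9, 5.1]
grip_width: 0.0574
```

To row units: -0.12 m / 0.4 = -0.3, -0.1 m / 0.4 = -0.25, 0.055 rad / 2 = 0.0275.

```bash
echo '[0, 0, 0, 0, 0, 0, 0, 0, 0, 0, 0, 0, 0, 0, 0, 0, 0, 0]' | python3 -m pendant .064 | egrep 'tcp|contact|width|grip'
echo '[0, 0, -0.05, 0, 0.01, 0, 0, 0, -0.1125, 0, 0.0275, 0, 0, 0, -0.225, 0, 0.0275, 0, -0.25, 0, -0.3, 0, 0.0275, 0, -0.25, 0, -0.3, 0, 0.0275, 0]' | python3 -m pendant .085 | egrep 'tcp|contact|width'
python3 - <<'E'
from h import *
p,d=grab_frame("top");cv2.imwrite("pics/top10.png",p)
u,v=np.meshgrid(np.arange(390,450),np.arange(275,360));uv=np.c_[u.ravel(),v.ravel()];P=depthpts("top",d,uv)*1000
k=(P[:,2]>16.5)&(P[:,2]<22);m=np.zeros((480,640),np.uint8);m[uv[k,1],uv[k,0]]=255
m=cv2.morphologyEx(m,cv2.MORPH_OPEN,np.ones((5,5)));c=max(cv2.findContours(m,0,1)[0],key=cv2.contourArea).reshape(-1,2)
print(cv2.minAreaRect((plane("top",c,.019)[:,:2]*1000).astype(np.float32)),c.min(0),c.max(0))
k=m[uv[:,1],uv[:,0]]>0;print("z",np.percentile(P[k,2],[5,50,95]))
h=cv2.cvtColor(p,cv2.COLOR_BGR2HSV);print(h[310,418],h[345,418],h[300:345:5,405].tolist(),h[318,390:450:4].tolist())
E
```

```text
tcp_pos: [0.4121, -0.3742, 0.08]
contact_force: [0.5, -0.2, -0.9]
grip_width: 0.0641
gripper_force: 0.0
tcp_pos: [0.3234, -0.3744, 0.2054]
contact_force: [-0.8, -1.1, 0.6]
grip_width: 0.0846Traceback (most recent call last):
  File "<stdin>", line 5, in <module>
ValueError: max() iterable argument is empty
```

```bash
python3 - <<'E'
from h import *
p,d=grab_frame("side");cv2.imwrite("pics/s11.png",p)
h=cv2.cvtColor(p,cv2.COLOR_BGR2HSV);print(h[205,350:425:4].tolist())
u,v=np.meshgrid(np.arange(340,440),np.arange(180,230));uv=np.c_[u.ravel(),v.ravel()];P=depthpts("side",d,uv)*1000
k=(P[:,2]>15.5)&(P[:,2]<23)&(P[:,1]>-420)&(P[:,1]<-330)&(P[:,0]>340)&(P[:,0]<518);Q=P[k];print(k.sum(),np.percentile(Q,[1,50,99],axis=0).round(1))
print(cv2.minAreaRect(Q[:,:2].astype(np.float32)))
E
```

```text
[[14, 108, 123], [13, 146, 226], [12, 145, 217], [12, 145, 217], [12, 146, 213], [12, 140, 129], [12, 141, 130], [12, 142, 131], [11, 140, 131], [11, 141, 130], [11, 141, 130], [11, 140, 131], [12, 141, 130], [12, 141, 130], [11, 139, 132], [12, 145, 179], [12, 142, 142], [12, 143, 155], [17, 50, 102]]
418 [[ 379.7 -403.6   15.6]
 [ 439.5 -369.1   18.5]
 [ 494.6 -340.2   22.4]]
((445.46893310546875, -375.3286437988281), (134.31297302246094, 83.04714965820312), 5.675637722015381)
```

The board lies flat on the hook (top at 18.5 mm, x about 380 to 497 mm), 22–25 mm short of the fence. I'll push its near end with two partly open fingers.

To row units: 0.1 m / 0.4 = 0.25, 0.03 m / 0.4 = 0.075.

```bash
echo '[0.075, 0, 0.075, 0, 0, 0, 0.075, 0, 0.175, 0, 0, 0, 0.075, 0, 0.25, 0, 0, 0, 0.075, 0, 0.25, 0, 0, 0]' | python3 -m pendant .035 | egrep 'tcp|contact|width'; python3 - <<'E'
from h import *
o=r.get_obs();R=Ro.from_rotvec(o["orientation"]).as_matrix();print(o["tcp_pos"],R.round(3))
E
```

```text
tcp_pos: [0.3516, -0.3723, 0.1006]
contact_force: [-0.2, 0.4, 0.3]
grip_width: 0.0347
[ 0.35156586 -0.37229997  0.10058405] [[ 1.     0.001 -0.006]
 [ 0.001 -1.     0.005]
 [-0.006 -0.005 -1.   ]]
```

To row units: 0.015 m / 0.4 = 0.0375, 0.013 m / 0.4 = 0.0325.

```bash
echo '[0, 0, 0.02, 0, 0, 0, 0, 0, 0.0325, 0, 0, 0, 0, 0, 0.0375, 0, 0, 0, 0, 0, 0.0375, 0, 0, 0]' | python3 -m pendant  | egrep 'tcp|contact'
echo '[0.0125, 0, 0, 0, 0, 0, 0.025, 0, 0, 0, 0, 0, 0.035, 0, 0, 0, 0, 0, 0.045, 0, 0, 0, 0, 0, 0.055, 0, 0, 0, 0, 0]' | python3 -m pendant  | egrep 'tcp|contact'
echo '[0.0075, 0, 0, 0, 0, 0, 0.015, 0, 0, 0, 0, 0, 0.0225, 0, 0, 0, 0, 0, 0.0275, 0, 0, 0, 0, 0, 0.0275, 0, 0, 0, 0, 0]' | python3 -m pendant  | egrep 'tcp|contact'
```

```text
tcp_pos: [0.3537, -0.3746, 0.0898]
contact_force: [-0.2, 0.5, 0.4]
tcp_pos: [0.3759, -0.3743, 0.0893]
contact_force: [-1.3, -0.2, 2.3]
tcp_pos: [0.3869, -0.3743, 0.0892]
contact_force: [-0.7, -0.6, 1.5]
```

```bash
cat >> h.py <<'E'
def board():
    p,d=grab_frame("side")
    u,v=np.meshgrid(np.arange(340,440),np.arange(180,230));uv=np.c_[u.ravel(),v.ravel()]
    h=cv2.cvtColor(p,cv2.COLOR_BGR2HSV);m=cv2.inRange(h,(9,125,118),(14,155,138))
    P=plane("side",uv,.019)*1000;Z=depthpts("side",d,uv)[:,2]*1000
    k=(m[uv[:,1],uv[:,0]]>0)&(abs(P[:,1]+372)<40)&(P[:,0]>345)&(P[:,0]<535)
    Q=P[k];print("n",k.sum(),"z",np.median(Z[k]).round(1))
    for y in(-390,-380,-370,-360,-350):
        s=Q[abs(Q[:,1]-y)<5][:,0];print(y,np.percentile(s,[0,3,97,100]).round(1) if len(s) else None)
    return p,d
E
python3 - <<'E'
from h import *
board();o=r.get_obs();print(o["contact_force"],o["tcp_pos"])
E
```

```text
n 384 z 17.1
-390 [347.8 351.  506.9 510.1]
-380 [345.8 349.2 505.7 510.4]
-370 [347.5 350.1 508.8 511.2]
-360 [349.2 352.3 509.  512. ]
-350 [348.9 352.6 506.9 509.9]
[-0.28896881 -0.29793957  0.02955528] [ 0.38665888 -0.37422029  0.08904957]
```

To row units: -0.006 m / 0.4 = -0.015, -0.004 m / 0.4 = -0.01.

```bash
echo '[-0.01, 0, 0, 0, 0, 0, -0.015, 0, 0, 0, 0, 0, -0.015, 0, 0.0075, 0, 0, 0, -0.015, 0, 0.0075, 0, 0, 0]' | python3 -m pendant  | egrep 'tcp|contact'
echo '[0.0075, 0, 0, 0, 0, 0, 0.015, 0, 0, 0, 0, 0, 0.02, 0, 0, 0, 0, 0, 0.025, 0, 0, 0, 0, 0, 0.025, 0, 0, 0, 0, 0]' | python3 -m pendant  | egrep 'tcp|contact'
echo '[0.0025, 0, 0, 0, 0, 0, 0.005, 0, 0, 0, 0, 0, 0.005, 0, 0, 0, 0, 0]' | python3 -m pendant  | egrep 'tcp|contact'
```

```text
tcp_pos: [0.3802, -0.3741, 0.0857]
contact_force: [0.4, 0.2, -0.4]
tcp_pos: [0.391, -0.3742, 0.0862]
contact_force: [0.8, 0.1, -0.5]
tcp_pos: [0.3926, -0.3743, 0.0861]
contact_force: [0.4, -0.0, -0.7]
```

To row units: 0.001 m / 0.4 = 0.0025.

```bash
for i in 1 2; do echo '[0.0025, 0, 0, 0, 0, 0, 0.0025, 0, 0, 0, 0, 0]' | python3 -m pendant  | egrep 'tcp|contact'; echo '[0.0025, 0, 0, 0, 0, 0, 0.0025, 0, 0, 0, 0, 0]' | python3 -m pendant  | egrep 'tcp|contact';done; python3 - <<'E'
from h import *
board();o=r.get_obs();print(o["contact_force"],o["tcp_pos"])
E
```

```text
tcp_pos: [0.3931, -0.3742, 0.086]
contact_force: [-1.1, -1.0, 0.8]
tcp_pos: [0.3933, -0.3742, 0.0859]
contact_force: [-6.0, 0.0, 2.7]
tcp_pos: [0.3935, -0.3742, 0.0857]
contact_force: [-7.5, 0.5, 3.5]
tcp_pos: [0.3936, -0.3743, 0.0856]
contact_force: [-8.2, 0.1, 4.5]
n 410 z 16.9
-390 [347.8 351.1 512.6 515.8]
-380 [345.8 349.3 511.3 516.2]
-370 [347.5 350.1 511.6 514.1]
-360 [346.4 349.6 511.8 514.8]
-350 [346.1 349.9 512.5 515.5]
[-7.90476246 -0.31402169  4.31256985] [ 0.39362339 -0.37427741  0.08560746]
```

The push stops firm at 8 N, with the near end at 404.6 mm. Adding 116 mm gives 520.6 mm, which matches the fence face at about 521 mm. Backing off and checking from the cleared view.

To row units: -0.12 m / 0.4 = -0.3, -0.07 m / 0.4 = -0.175.

```bash
echo '[-0.0125, 0, 0, 0, 0, 0, -0.0375, 0, 0, 0, 0, 0, -0.05, 0, -0.05, 0, 0, 0, -0.05, 0, -0.175, 0, 0, 0, -0.05, 0, -0.3, 0, 0, 0]' | python3 -m pendant  | egrep 'tcp|contact'
echo '[0, 0.125, 0, 0, 0, 0, 0, 0.25, 0, 0, 0, 0, 0, 0.375, 0, 0, 0, 0, 0, 0.5, 0, 0, 0, 0, 0, 0.625, 0, 0, 0, 0]' | python3 -m pendant  | egrep 'tcp|contact'
echo '[0, 0, 0, 0, 0, 0, 0, 0, 0, 0, 0, 0, 0, 0, 0, 0, 0, 0]' | python3 -m pendant  | egrep 'clock|tcp|contact'
python3 - <<'E'
from h import *
p,d=grab_frame("top");cv2.imwrite("pics/top12.png",p)
u,v=np.meshgrid(np.arange(385,455),np.arange(268,365));uv=np.c_[u.ravel(),v.ravel()];P=depthpts("top",d,uv)*1000
h=cv2.cvtColor(p,cv2.COLOR_BGR2HSV);print(h[310,395:445:4].tolist(),h[280:355:6,420].tolist())
k=(P[:,2]>16)&(P[:,2]<23);m=np.zeros((480,640),np.uint8);m[uv[k,1],uv[k,0]]=255
m=cv2.morphologyEx(m,cv2.MORPH_OPEN,np.ones((5,5)));c=max(cv2.findContours(m,0,1)[0],key=cv2.contourArea).reshape(-1,2)
X=plane("top",c,.019)[:,:2]*1000;print(cv2.minAreaRect(X.astype(np.float32)),X.min(0),X.max(0))
s=m[uv[:,1],uv[:,0]]>0;print("z",np.percentile(P[s,2],[5,50,95]))
o=np.array([486.2,-42.4]);e=np.array([-.217,.976]);f=np.array([-.976,-.217])
u,v=np.meshgrid(np.arange(258,305),np.arange(275,322));uv=np.c_[u.ravel(),v.ravel()];P=depthpts("top",d,uv)*1000
q=P[:,:2]-o;k=(abs(q@e)<15)&(abs(q@f)<18);print("heels",np.median(P[k,2]))
E
```

```text
tcp_pos: [0.3759, -0.3738, 0.2069]
contact_force: [-0.3, -0.9, -0.1]
tcp_pos: [0.3766, -0.6262, 0.2064]
contact_force: [1.8, -0.4, 0.1]
clock: 20.95
tcp_pos: [0.3773, -0.623, 0.2059]
contact_force: [0.2, 1.1, -0.3]
[[15, 145, 248], [14, 152, 240], [11, 155, 207], [11, 142, 174], [11, 143, 173], [11, 144, 172], [11, 144, 168], [11, 147, 167], [15, 146, 250], [16, 137, 252], [16, 136, 251], [15, 144, 248], [12, 141, 225]] [[11, 160, 225], [14, 151, 244], [10, 143, 169], [10, 141, 172], [11, 146, 170], [11, 146, 169], [11, 143, 171], [11, 146, 170], [11, 146, 169], [14, 147, 245], [15, 146, 245], [14, 146, 245], [14, 147, 245]]
((481.3670349121094, -377.82098388671875), (25.650440216064453, 17.83902359008789), 89.37151336669922) [ 472.41977212 -390.66137194] [ 490.28598927 -364.93940575]
z [16.4835864  18.95399481 22.0011645 ]
heels 58.17563241189565
```

```bash
python3 - <<'E'
from h import *
p=cv2.imread("pics/top12.png");h=cv2.cvtColor(p,cv2.COLOR_BGR2HSV)
m=cv2.inRange(h,(8,125,150),(13,160,190));k=np.zeros_like(m);k[275:350,395:445]=m[275:350,395:445]
k=cv2.morphologyEx(k,cv2.MORPH_OPEN,np.ones((3,3)));c=max(cv2.findContours(k,0,1)[0],key=cv2.contourArea).reshape(-1,2)
X=plane("top",c,.019)[:,:2]*1000;print(cv2.minAreaRect(X.astype(np.float32)),X.min(0),X.max(0))
top=[];L=[];R_=[]
for col in range(408,428):
    v=np.nonzero(k[:,col])[0];top.append((col,v.min(),v.max()))
T=np.array(top,float);a=plane("top",T[:,[0,1]],.019)*1000;b=plane("top",T[:,[0,2]],.019)*1000
print("front slope",np.polyfit(a[:,1],a[:,0],1),"rear",np.polyfit(b[:,1],b[:,0],1),"len",(a-b)[:,0].mean())
S=[]
for row in range(300,332):
    u=np.nonzero(k[row])[0];S.append((u.min(),row,u.max()))
S=np.array(S,float);l=plane("top",S[:,[0,1]],.019)*1000;q=plane("top",S[:,[2,1]],.019)*1000
print("side slopes",np.polyfit(l[:,0],l[:,1],1)[0],np.polyfit(q[:,0],q[:,1],1)[0],"ymid",(l+q)[:,1].mean()/2)
print(h[284:294,420].tolist())
E
```

```text
((462.3663635253906, -372.8158264160156), (112.14385986328125, 56.554141998291016), 0.2682969272136688) [ 406.17002959 -400.97391086] [ 518.56036648 -344.456386  ]Traceback (most recent call last):
  File "<stdin>", line 8, in <module>
    return umr_minimum(a, axis, None, out, keepdims, initial, where)
ValueError: zero-size array to reduction operation minimum which has no identity
```

The board's centre is at (462.4, −372.8) mm and it is square within 0.3°. In the hook's frame that is x = +21.2 mm and y = +10.9 mm, lying flat, and the heels still stand at 58 mm. Handing in.

```bash
python3 -c "
from bench import r
print(r.hand_in())"
```

```text
the job is handed in; nothing more can be done
None
```

The job is handed in: the board was drawn out and lies flat and square against the bench-hook fence (0.3° off), let go, and the three heels stand upright in the rack. I viewed 11 pictures, one over the limit of 10, and the hand-in gave no verdict.

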